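# Unlatch the bead dish and present it to the red reader, ball centred

### The job

Turn the orange-handled latch until the notch in its disc faces the yellow tab of the white bead dish, which frees the dish; then lift the dish straight up by its green handle, give it a quarter turn so that the tab points at the lens barrel of the red-banded reader (not the white-banded one), and finish while still holding it there in the gripper: level and still, centred over its stand, with the tab at the height of the lens. Keep the dish level and the loose steel ball inside the dish's red ring the whole time, leave the latch open, and leave everything else on the bench undisturbed.

Things in the scene. Friction and masses are not known exactly. Their poses are not given: they have to be found in the camera images.
- stand: Grey base plate 215 x 130 x 14 mm fixed on the bench, with a black round dish seat (84 across, top 30 mm above the bench). Origin on the bench under the seat's centre, z up; x points from the seat to the latch axis at x = +95 mm, y = 0. The plate runs from x = -75 to +140 mm. Four 6 mm high stops leave the dish's foot about 3 mm of play.
- stand_seat (a point): Centre of the top of the seat, 30 mm above the bench.
- latch (a joint): Latch angle in rad: 0 when the notch faces the dish centre, so that the 12 mm wide tab can rise through it; positive is anticlockwise seen from above. Starts at 0.6 to 1.35, travels -0.5 to 1.7. Turns about an upright axis with small friction (0.06 N m) and stays where it is left. More than about 0.2 off, the disc blocks the tab.
- latch_grip (a point): On the latch axis, 80 mm above the bench: where to grip the latch's orange bar handle. The bar is 14 mm thick, 40 mm long and 35 mm tall (57 to 92 mm above the bench). This frame turns with the latch: x is across the bar's thickness, y along its length; the notch lies towards its -x.
- latch_notch (a point): Middle of the notch (26 wide, 20 deep) in the latch's brass disc, 22 mm from the latch axis, 54 mm above the bench. The disc is 60 across, 6 thick, its top 57 mm above the bench; it overhangs the dish's tab by 14 mm.
- dish: White dish 116 mm across, 130 to 210 g, loose on the seat. Origin: centre of its foot's underside (foot 64 across, 10 high); z up; x along the yellow tab, y along the handle. Rim 24 mm above the origin. Tab 12 wide, 12 to 18 mm above the origin, reaching x = 79 mm. A thin steel arch over the dish carries a green grip bar. The tab starts pointing at the latch axis within about 0.03 rad.
- dish_grip (a point): Centre of the green grip bar, 81 mm above the dish's origin, straight above the dish's centre: 12 mm thick (along dish x), 50 mm long (along dish y), 24 mm tall (69 to 93 mm above the origin). Axes as the dish.
- dish_center (a point): Centre of the dish's inner surface, 12 mm above the dish's origin. The inside is a very shallow cone (5 degrees) down to this point; the red ring around it has a radius of 25 mm.
- dish_tab (a point): Tip of the yellow tab, 79 mm from the dish's centre, 15 mm above the dish's origin. Axes as the dish.
- ball_center (a point): Centre of the loose steel ball, 22 mm across, 44 g, free to roll in the dish; starts at its centre.
- red_reader: The wanted reader: a fixed post with a black horizontal lens barrel (40 across, 50 long) with a red band and a red cap, 143 mm high in all; about 165 mm from the dish's centre, to one side or the other of the dish (a quarter turn from the latch). Origin on the bench under its post.
- red_reader_lens (a point): Centre of the red-banded lens barrel, 115 mm above the bench.
- white_reader: The other reader, alike but with a white band and cap, on the opposite side of the dish. Not wanted.
- jar: Bystander, leave alone: white jar with a blue lid, 42 across, 55 high, near the stand (mm). Origin on its underside.
- bottle: Bystander, leave alone: amber bottle, 48 across, 100 high (mm). Origin on its underside.
- tip_box: Bystander, leave alone: blue box with a clear lid, 80 x 120 x 60 high (mm). Origin on its underside.
- tube_rack: Bystander, leave alone: green rack with red-capped tubes, 70 x 160, 98 high (mm). Origin on its underside.
- pipette: Bystander, leave alone: dark blue and white hand pipette lying on the bench, about 280 long, 22 high (mm). Origin on its underside.
- forceps: Bystander, leave alone: steel forceps lying flat near the stand, 110 long, 4 high (mm). Origin on its underside.
- pen_pot: Bystander, leave alone: black pot with pens, 72 across, 90 high (pens to 150) (mm). Origin on its underside.
There are look-alikes about, which are no part of the job. Leave any brown or pink look-alike of the dish alone. What is shaped like the white_reader but turquoise is not meant.

How it is judged:
On the way, in this order (a step that is already met when the one before it is completed fails the run):
1. the latch is turned so that its notch faces the dish's tab (within 0.18 rad) (value of joint latch between -0.18 and 0.18 rad and height (world z) of dish below 0.036 m), for 0.2 s.
2. the dish is lifted off its seat with the latch open (value of joint latch between -0.18 and 0.18 rad and height (world z) of dish above 0.037 m), for 0.05 s.
At the end, for the whole second after the job is handed in: Dish held by the fingers alone, still, level within 0.08 rad, within 20 mm of centred over the seat, tab tip 97-133 mm high, tab line within 25 mm of the red reader's lens centre; ball within 12 mm of the dish's centre; latch open within 0.18 rad; dish touching neither stand nor readers (value of joint latch between -0.18 and 0.18 rad and horizontal distance between dish_center and stand_seat below 0.02 m and x of red_reader_lens in the frame of dish above 0.1 m and y of red_reader_lens in the frame of dish between -0.025 and 0.025 m and height (world z) of dish_tab between 0.097 and 0.133 m and angle between dish's own z axis and vertical below 0.08 rad and horizontal distance between ball_center and dish_center below 0.012 m and z of ball_center in the frame of dish between 0.018 and 0.03 m and linear speed of dish below 0.02 m/s and angular speed of dish below 0.5 rad/s and contact force between the fingers and dish above 1 N and contact force between dish and stand below 0.05 N and contact force between dish and red_reader below 0.05 N and contact force between dish and white_reader below 0.05 N); the arm keeps its last pose, push and grip.
It fails at once if the ball rolls out of the red ring (its centre more than 25 mm from the dish's centre) (horizontal distance between ball_center and dish_center above 0.025 m).
It fails at once if the dish tilts by more than 0.17 rad (10 degrees) (angle between dish's own z axis and vertical above 0.17 rad).
It fails at once if a bystander is moved by more than 25 mm (distance of any of jar, bottle, tip_box, tube_rack, pipette, forceps, pen_pot from where it was at the start of the episode above 0.025 m).
It also fails if it takes over 45 s, if anything falls off the work surface, if the arm or the gripper's body presses on something with over 40 N, if the wrist force passes 120 N, or if a joint passes its speed limit or range.

### The arm

A 6-joint arm with a two-finger parallel gripper is mounted at the origin on the work surface. World frame = base frame: x ahead of the robot, y to its left, z up, the work surface at z = 0. Lengths are in m, angles in rad, forces in N, time in s.
With the tool pointing down it reaches from about 0.225 to 0.875 m from the base axis. Payload 3.4 kg.
Tool frame: the origin (TCP) lies between the finger pads; the fingertips stand 8 mm ahead of it and the grasp point (between the pads) lies 11 mm behind it; z points along the fingers, y is the line along which they close (so a half turn about z gives the same grasp; the last joint's range is limited). The gripper opens to 85 mm and grips with 20 to 120 N. Pads are 22 mm wide; open, the fingers measure 114 mm over their backs; the gripper's body (76 mm by 85 mm) begins 54 mm behind the grasp point. The pads swing forward as they close: fully open they stand 13 mm farther back than shut.
Start: joints at [-1.326, 0.276, 1.505, -0, 1.361, -0.121], TCP at [0.206, -0.537, 0.239] pointing down, gripper open.
Joint ranges: [-2.89, 2.89], [-0.75, 2.08], [0.22, 2.7], [-1.18, 4.32], [0.11, 2.71], [-2.7, 2.7]. Speed limits (rad/s): [2.57, 2.57, 3.14, 3.14, 3.14, 3.14].

### API

Orientations are given as a unit quaternion [w, x, y, z].
In Python, from rig import manip, optics, finder gives the robot as it stands.
- The arm moves only by the tool servo_tool, never from a script. Its argument "increments" is a list of rows, each a list of 7 numbers: the shift along the tool's x, y, z in cm, then the turn, a rotation vector about the tool's x, y, z in degrees, then the closure, from -1 (fully open) to 1 (shut). In form: [[x, y, z, rx, ry, rz, gripper], ...]. A call has exactly 5 rows; each row shifts and turns the commanded pose from where the row before left it, along the tool's axes as they then stand; what a row does not reach is not made up. A row lasts 1/10 s, in which the tool goes at most 50 mm and 8.59 degrees, less where a joint would pass 70% of its speed; a pose out of reach is approached as far as the arm can. A call is refused whole if a number of a shift passes 5 or a number of a turn 8.59, either way. A call with a gripper value outside its range is refused whole. The fingers move at their own pace and stop on an object; "squeeze" is the grip in N (left out, the last holds). Time passes only in rows, so rows that do not move let the fingers close, or fill a call up. It gives the time, the measured TCP pose, the force, the opening and the grip force at its end, in the units of the state.
- manip.get_state(): the state, without advancing time (a new reading comes with each control period).
- optics.get_image(name): name is "side" or "top"; returns the picture (400x640x3 uint8, red, green, blue); there is no depth.
- optics.get_calibration(name): a dict with "fov_y" (degrees; the focal length in pixels is half the picture's height over the tangent of half this angle, whatever the lens; pixels are square), "cx", "cy" (the principal point, pixels), "world_to_cam" (4x4, takes a point from world to camera coordinates). Camera axes: x right, y down, z forward; pixel columns grow to the right and rows downward; lengths in m; the calibration is good to about 2 mm. A picture is of the moment at which its call begins. get_calibration takes no time and is no camera call.
- manip.sign_off(): hands the job in; it is judged then, once.
Trained networks look in the newest picture that a camera, given by its name, has taken for a name from the list of things; names that differ only in an ending like _2 or _b are one class to them, and where a whole thing is asked for, a point or a joint stands for the part that bears it (a point fixed in the world has none). Each returns a list of dicts, best first, with "p" (0 to 1); they miss things now and then, are a little off and sometimes report something else, mostly with a low value. They report only what shows in the picture. A call takes as long as a camera call. They do not tell look-alikes from the thing itself.
- finder.silhouettes(label, camera): "region" (400x640 bool, what is visible of it) and "box" ([centre column, centre row, width, height] in pixels, round what is visible of it).
- finder.tip_of(label, camera): "at" ([column, row] in pixels: a listed point, or the origin of a listed thing).
The state is a dict: "clock": time; "qpos": joint angles; "qd": joint speeds; "effort": joint torques, N m; "position": TCP position; "ee_rot": TCP orientation; "contact_force": force on the tool from outside, world axes, zero at the start; "moment": the same for the moment, N m; "width": finger opening in m; "gripper_force": force on a finger pad.
Only numpy, scipy, OpenCV 4.12 (cv2) and the standard library are available. Lean on these libraries where they do the work, as an engineer would, in place of code of your own. Each camera call takes 0.05 s, during which the arm holds its last target. There are 200 camera calls.

## Working session

There is one attempt and no reset: what is moved stays moved. The work goes in short steps, Python scripts to look and compute and a tool call to move; the robot and the scene stay as the last step left them, time stands still between calls to the robot, and variables do not carry over. Pictures are saved under pics/ and viewed, at most 10 in all, crops included, and the job is handed in when it is done.

Besides the shell and the picture viewer there is one more tool, called after "Request:" by a JSON object that holds its "method" and its "body", one argument or row to a line. servo_tool: Moves the arm, as the interface text tells. Its arguments: {"type":"object","properties":{"increments":{"type":"array","items":{"type":"array","items":{"type":"number"}}},"squeeze":{"type":"number"}},"required":["increments"]}

```bash
mkdir -p pics; ls
cat > h.py <<'E'
import numpy as np,cv2
from rig import manip,optics,finder
def save(cam,name,crop=None,s=1):
    im=optics.get_image(cam)[:,:,::-1]
    if crop: x0,y0,x1,y1=crop; im=im[y0:y1,x0:x1]
    cv2.imwrite('pics/'+name,cv2.resize(im,None,fx=s,fy=s,interpolation=cv2.INTER_CUBIC))
def ray(cam,uv):
    c=optics.get_calibration(cam); f=200/np.tan(np.radians(c['fov_y'])/2)
    M=np.array(c['world_to_cam']); R=M[:3,:3]; o=-R.T@M[:3,3]
    return o,R.T@np.array([(uv[0]-c['cx'])/f,(uv[1]-c['cy'])/f,1])
def at(cam,uv,z):
    o,d=ray(cam,uv); return o+d*(z-o[2])/d[2]
def proj(cam,p):
    c=optics.get_calibration(cam); f=200/np.tan(np.radians(c['fov_y'])/2)
    q=(np.array(c['world_to_cam'])@np.append(p,1))[:3]
    return np.array([c['cx']+f*q[0]/q[2],c['cy']+f*q[1]/q[2]])
E
python3 - <<'E'
from h import *
np.set_printoptions(precision=4,suppress=True)
save('top','t0.png');save('side','s0.png')
Z=dict(stand_seat=.03,latch_grip=.08,latch_notch=.054,dish_grip=.111,dish_center=.042,dish_tab=.045,red_reader_lens=.115,white_reader=0,ball_center=.053)
for k,z in Z.items():
    for c in('top','side'):
        for r in finder.tip_of(k,c)[:3]: print(k,c,round(r['p'],2),np.array(r['at']),at(c,r['at'],z))
s=manip.get_state();print(s['clock'],s['position'],s['ee_rot'])
for c in('top','side'):print(optics.get_calibration(c))
E
```

```text
pics
stand_seat top 0.55 [306.3 247.2] [0.442  0.0444 0.03  ]
stand_seat side 0.58 [348.3 205.9] [ 0.4963 -0.0469  0.03  ]
latch_grip side 0.55 [320.9 184.7] [ 0.5836 -0.0419  0.08  ]
latch_notch top 0.54 [345.3 197.5] [ 0.5733 -0.0618  0.054 ]
latch_notch top 0.39 [318.6 133.1] [0.7517 0.008  0.054 ]
latch_notch side 0.69 [328.2 188.6] [ 0.5706 -0.0668  0.054 ]
dish_grip top 0.82 [337.1 222.1] [ 0.5038 -0.0366  0.111 ]
dish_grip top 0.79 [261.  290.8] [0.3355 0.154  0.111 ]
dish_grip top 0.55 [410.  292.8] [ 0.3284 -0.2128  0.111 ]
dish_grip side 0.9 [384.9 257.8] [0.3159 0.1856 0.111 ]
dish_grip side 0.72 [352.2 186. ] [ 0.4866 -0.0376  0.111 ]
dish_grip side 0.7 [425.1 174.4] [ 0.32   -0.1884  0.111 ]
dish_center top 0.89 [407.1 289.1] [ 0.3304 -0.2205  0.042 ]
dish_center top 0.65 [265.2 289.7] [0.3312 0.1534 0.042 ]
dish_center top 0.59 [337.  228.9] [ 0.4901 -0.0388  0.042 ]
dish_center side 0.98 [346.7 205.3] [ 0.4964 -0.0331  0.042 ]
dish_center side 0.81 [378.1 272.9] [0.3291 0.1726 0.042 ]
dish_center side 0.69 [422.2 198. ] [ 0.3114 -0.1675  0.042 ]
dish_tab top 0.92 [339.
[... 735 characters left out ...]
-0.0349  0.053 ]
ball_center side 0.45 [349.6 183.2] [ 0.5251 -0.1228  0.053 ]
1.0 [ 0.2057 -0.537   0.2393] [ 0.0001  0.9833  0.1819 -0.    ]
{'fov_y': 53.74611247678777, 'cx': 314.38541426141114, 'cy': 201.72098650451045, 'world_to_cam': array([[-0.0082, -0.9998, -0.0187,  0.0267],
       [-0.9929,  0.0103, -0.1183,  0.565 ],
       [ 0.1185,  0.0176, -0.9928,  1.0439],
       [ 0.    ,  0.    ,  0.    ,  1.    ]])}
{'fov_y': 48.47235460819434, 'cx': 317.46741603999186, 'cy': 191.29004828697558, 'world_to_cam': array([[-0.9015, -0.4322,  0.0244,  0.516 ],
       [-0.2772,  0.5331, -0.7993,  0.229 ],
       [ 0.3325, -0.7273, -0.6004,  1.1094],
       [ 0.    ,  0.    ,  0.    ,  1.    ]])}
```

View pics/t0.png

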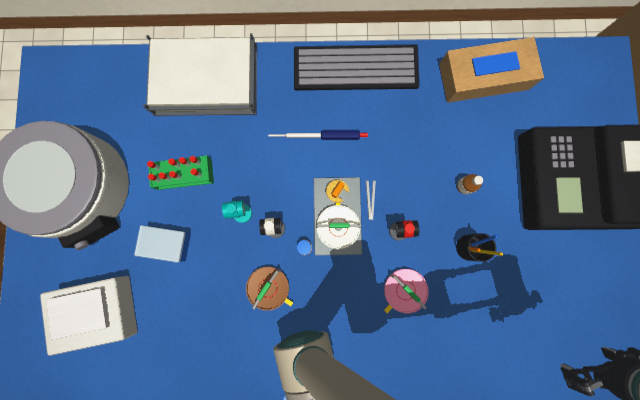

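View pics/s0.png

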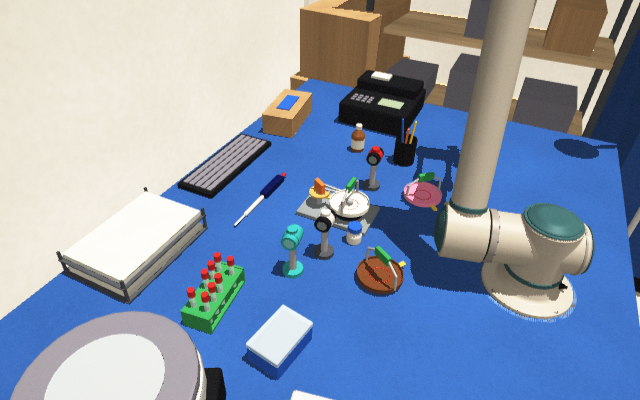

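Run:
```python
import cv2
a=cv2.imread('pics/t0.png')[150:290,270:430];b=cv2.imread('pics/s0.png')[120:260,260:420]
cv2.imwrite('pics/c0.png',cv2.resize(cv2.hconcat([a,b]),(800,350),interpolation=cv2.INTER_CUBIC))
```

```text
(no output)
```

View pics/c0.png

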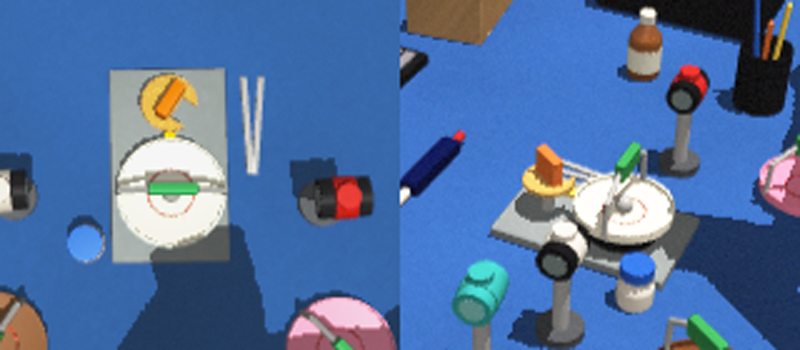

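White target dish at top (338,226), orange latch at (338,190), red reader (407,229). Rejected look-alikes: the brown dish (267,288), the pink dish (407,291), the white reader (270,226) and the turquoise reader (237,210). The crop confirms the choice. The notch opens to the lower right of the bar, so the latch is at about +1.0 rad. Next I'll measure the bars precisely.

```bash
cat >> h.py <<'E'
def rect(im,cam,lo,hi,z,roi):
    """min-area rectangle of a coloured face on plane z: centre, sides, yaw of long side (deg)"""
    h=cv2.cvtColor(im,cv2.COLOR_RGB2HSV); m=cv2.inRange(h,np.array(lo),np.array(hi))
    k=np.zeros_like(m); x0,y0,x1,y1=roi; k[y0:y1,x0:x1]=m[y0:y1,x0:x1]
    n,l,st,_=cv2.connectedComponentsWithStats(k); i=1+np.argmax(st[1:,4])
    v,u=np.where(l==i)
    P=np.array([at(cam,(a,b),z)[:2] for a,b in zip(u,v)])
    c=P.mean(0); w,V=np.linalg.eigh(np.cov(P.T)); d=V[:,1]
    return st[i,4],c,np.sqrt(12*w[::-1])*1e3,np.degrees(np.arctan2(d[1],d[0]))%180,(u.mean(),v.mean())
E
python3 - <<'E'
from h import *
np.set_printoptions(precision=4,suppress=True)
t=optics.get_image('top');s=optics.get_image('side')
hs=cv2.cvtColor(t,cv2.COLOR_RGB2HSV)
print(hs[190,330:350].tolist());print(hs[225,326:352:3].tolist())
for lo in((5,200,170),(5,225,150),(5,200,210)):
  print('or',rect(t,'top',lo,(17,255,255),.092,(320,170,360,210)))
print('gr',rect(t,'top',(50,120,80),(80,255,255),.123,(315,210,365,240)))
print('plate',rect(t,'top',(0,0,60),(179,70,200),.014,(305,170,370,265)))
for k in('latch','dish','red_reader_lens','dish_grip','stand'):
  for c in('top','side'):
    for r in finder.silhouettes(k,c)[:3]:print(k,c,round(r['p'],2),np.array(r['box']))
E
```

```text
[[22, 168, 234], [22, 170, 230], [20, 168, 164], [19, 170, 138], [15, 223, 199], [17, 231, 244], [17, 237, 243], [17, 230, 244], [17, 229, 244], [17, 227, 244], [15, 230, 203], [18, 161, 203], [22, 67, 191], [51, 11, 167], [23, 33, 171], [20, 118, 199], [21, 170, 222], [22, 163, 234], [21, 128, 221], [79, 12, 169]]
[[23, 13, 172], [66, 82, 140], [68, 159, 196], [68, 160, 196], [68, 161, 197], [68, 160, 196], [68, 161, 197], [68, 159, 197], [26, 11, 179]]
or (np.int32(81), array([ 0.5908, -0.0402]), array([40.4915, 13.8634]), np.float64(146.69026870787613), (np.float64(337.71604938271605), np.float64(189.01234567901236)))
or (np.int32(64), array([ 0.5911, -0.04  ]), array([38.6563, 12.3287]), np.float64(145.82162369045386), (np.float64(337.625), np.float64(188.875)))
or (np.int32(72), array([ 0.591 , -0.0405]), array([39.8352, 12.6381]), np.float64(148.16283997220248), (np.float64(337.80555555555554), np.float64(188.91666666666666)))
gr (np.int32(93), array([ 0.4957, -0.0403]), array([46.4086, 12.0962]), np.float64(89.49224442883995), (np.float64(338.80645161290323), np.float64(225.0)
[... 354 characters left out ...]
75 [181.6 172.9  66.4  37.4]
dish top 0.62 [270.  288.5  46.8  47.2]
dish side 0.69 [351.5 196.4  44.3  39.1]
dish side 0.55 [422.2 190.2  38.7  40.3]
dish side 0.55 [380.4 270.8  47.   43.9]
red_reader_lens top 0.72 [405.  229.2  29.4  18.2]
red_reader_lens top 0.53 [338.3 226.1  48.8  43.6]
red_reader_lens side 0.84 [373.9 168.2  22.6  46.5]
dish_grip top 0.82 [267.3 287.1  45.4  44.5]
dish_grip top 0.63 [478.4 247.9  48.8  27.2]
dish_grip top 0.61 [339.6 224.4  48.   48.1]
dish_grip side 0.84 [382.2 271.8  49.   48.3]
dish_grip side 0.8 [424.1 190.6  36.9  42.9]
dish_grip side 0.73 [349.1 195.9  42.   42.4]
stand top 0.67 [337.2 216.4  48.8  79.8]
stand side 0.73 [341.8 207.2  78.6  53.2]
```

Request:
{"method": "servo_tool", "body": {
  "increments": [
    [3.6,-2.2,0,0,0,0,-0.2],
    [3.6,-2.2,0,0,0,0,-0.2],
    [3.6,-2.2,0,0,0,0,-0.2],
    [3.6,-2.2,0,0,0,0,-0.2],
    [3.6,-2.2,0,0,0,0,-0.2]
  ],
  "squeeze": 40
}}

```text
clock: 2.1
position: [0.3352, -0.3685, 0.2394]
ee_rot: [0.0, 0.983, 0.182, 0.0]
contact_force: [0.3, -0.0, -0.2]
width: 0.0513
gripper_force: 0.0
```

Request:
{"method": "servo_tool", "body": {
  "increments": [
    [3.6,-2.2,0,0,0,0,-0.2],
    [3.6,-2.2,0,0,0,0,-0.2],
    [3.6,-2.2,0,0,0,0,-0.2],
    [3.6,-2.2,0,0,0,0,-0.2],
    [3.6,-2.2,0,0,0,0,-0.2]
  ]
}}

```text
clock: 2.6
position: [0.464, -0.2013, 0.2395]
ee_rot: [0.0, 0.983, 0.182, 0.0]
contact_force: [-0.0, 0.1, -0.3]
width: 0.0511
gripper_force: 0.0
```

Request:
{"method": "servo_tool", "body": {
  "increments": [
    [3.6,-2.2,0,0,0,0,-0.2],
    [3.6,-2.2,0,0,0,0,-0.2],
    [3.6,-2.2,0,0,0,0,-0.2],
    [3.6,-2.2,0,0,0,0,-0.2],
    [3.6,-2.2,0,0,0,0,-0.2]
  ]
}}

```text
clock: 3.1
position: [0.5928, -0.0341, 0.2394]
ee_rot: [0.0, 0.983, 0.182, 0.0]
contact_force: [0.0, -0.2, -0.3]
width: 0.0512
gripper_force: 0.0
```

Request:
{"method": "servo_tool", "body": {
  "increments": [
    [0,0,0,0,0,-8.4,-0.2],
    [0,0,0,0,0,-8.4,-0.2],
    [0,0,0,0,0,-8.4,-0.2],
    [0,0,0,0,0,-8.4,-0.2],
    [0,0,0,0,0,-8.4,-0.2]
  ]
}}

```text
clock: 3.6
position: [0.5919, -0.0355, 0.2392]
ee_rot: [0.0, 0.851, 0.525, -0.0]
contact_force: [0.5, -0.4, 0.5]
width: 0.0512
gripper_force: 0.0
```

Request:
{"method": "servo_tool", "body": {
  "increments": [
    [0,0,0,0,0,-8.4,-0.2],
    [0,0,0,0,0,-8.4,-0.2],
    [0,0,0,0,0,-8.4,-0.2],
    [0,0,0,0,0,-8.4,-0.2],
    [0,0,0,0,0,-8.4,-0.2]
  ]
}}

```text
clock: 4.1
position: [0.5919, -0.0357, 0.2393]
ee_rot: [0.0, 0.607, 0.795, -0.0]
contact_force: [0.6, -0.5, 0.5]
width: 0.0508
gripper_force: 0.0
```

Request:
{"method": "servo_tool", "body": {
  "increments": [
    [0,0,0,0,0,-8.4,-0.2],
    [0,0,0,0,0,-8.4,-0.2],
    [0,0,0,0,0,-8.4,-0.2],
    [0,0,0,0,0,-8.4,-0.2],
    [0,0,0,0,0,-8.4,-0.2]
  ]
}}

```text
clock: 4.6
position: [0.5919, -0.0356, 0.2393]
ee_rot: [-0.0, 0.281, 0.96, -0.0]
contact_force: [-0.1, -0.2, 0.7]
width: 0.051
gripper_force: 0.0
```

Request:
{"method": "servo_tool", "body": {
  "increments": [
    [-0.2,-0.4,3.0,0,0,0,-0.2],
    [0,0,3.0,0,0,0,-0.2],
    [0,0,3.0,0,0,0,-0.2],
    [0,0,2.0,0,0,0,-0.2],
    [0,0,1.0,0,0,0,-0.2]
  ]
}}

```text
clock: 5.1
position: [0.5901, -0.0399, 0.1172]
ee_rot: [-0.002, 0.284, 0.959, -0.0]
contact_force: [0.7, -0.2, 0.3]
width: 0.0511
gripper_force: 0.0
```

Run:
```python
from h import *
a=optics.get_image('top')[150:290,270:430];b=optics.get_image('side')[120:260,260:420]
cv2.imwrite('pics/c1.png',cv2.resize(cv2.hconcat([a,b])[:,:,::-1],(800,350),interpolation=cv2.INTER_CUBIC))
print(manip.get_state()['position'])
```

```text
[ 0.59060507 -0.03998925  0.11799745]
```

View pics/c1.png

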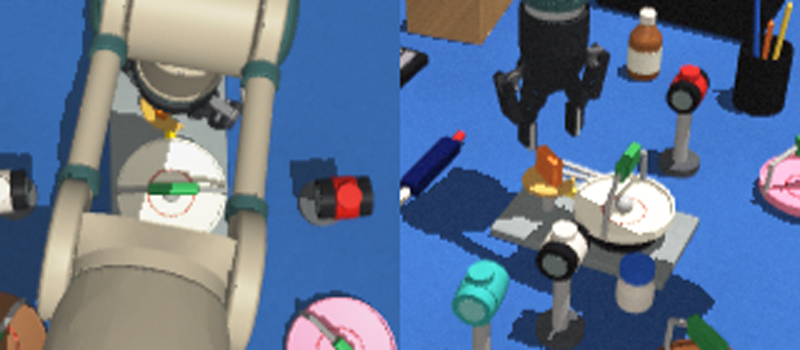

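The fingers straddle the orange bar (side view, about (550,160) in the crop), so I'll descend and close.

Request:
{"method": "servo_tool", "body": {
  "increments": [
    [0,0,1.5,0,0,0,-0.2],
    [0,0,1.5,0,0,0,-0.2],
    [0,0,1.0,0,0,0,-0.2],
    [0,0,0.5,0,0,0,-0.2],
    [0,0,0,0,0,0,-0.2]
  ]
}}

```text
clock: 5.7
position: [0.5915, -0.0401, 0.0743]
ee_rot: [-0.0, 0.284, 0.959, -0.0]
contact_force: [0.4, 0.4, -0.4]
width: 0.0511
gripper_force: 0.0
```

Request:
{"method": "servo_tool", "body": {
  "increments": [
    [0,0,0,0,0,0,1],
    [0,0,0,0,0,0,1],
    [0,0,0,0,0,0,1],
    [0,0,0,0,0,0,1],
    [0,0,0,0,0,0,1]
  ]
}}

```text
clock: 6.2
position: [0.5917, -0.0406, 0.0751]
ee_rot: [0.001, 0.284, 0.959, -0.0]
contact_force: [-2.3, -2.6, 5.7]
width: 0.0132
gripper_force: 40.6
```

Request:
{"method": "servo_tool", "body": {
  "increments": [
    [0,0,0,0,0,5.7,1],
    [0,0,0,0,0,5.7,1],
    [0,0,0,0,0,5.7,1],
    [0,0,0,0,0,5.7,1],
    [0,0,0,0,0,5.7,1]
  ]
}}

```text
clock: 6.7
position: [0.5915, -0.0408, 0.0751]
ee_rot: [0.001, 0.513, 0.858, -0.0]
contact_force: [-1.5, -1.7, 5.8]
width: 0.0134
gripper_force: 40.7
```

Request:
{"method": "servo_tool", "body": {
  "increments": [
    [0,0,0,0,0,5.7,1],
    [0,0,0,0,0,5.7,1],
    [0,0,0,0,0,5.7,1],
    [0,0,0,0,0,5.7,1],
    [0,0,0,0,0,5.7,1]
  ]
}}

```text
clock: 7.2
position: [0.5911, -0.0409, 0.0751]
ee_rot: [0.001, 0.709, 0.706, -0.001]
contact_force: [-3.7, -2.7, 6.6]
width: 0.0133
gripper_force: 40.7
```

Request:
{"method": "servo_tool", "body": {
  "increments": [
    [0,0,0,0,0,0,1],
    [0,0,0,0,0,0,1],
    [0,0,0,0,0,0,-0.2],
    [0,0,0,0,0,0,-0.2],
    [0,0,0,0,0,0,-0.2]
  ]
}}

```text
clock: 7.7
position: [0.5914, -0.0398, 0.074]
ee_rot: [-0.0, 0.707, 0.707, 0.0]
contact_force: [-0.5, -0.2, 0.3]
width: 0.0512
gripper_force: 0.0
```

Request:
{"method": "servo_tool", "body": {
  "increments": [
    [0,0,-1.0,0,0,0,-0.2],
    [0,0,-2.0,0,0,0,-0.2],
    [0,0,-4,0,0,0,-0.2],
    [0,0,-4.0,0,0,0,-0.2],
    [0,0,-1.0,0,0,0,-0.2]
  ]
}}

```text
clock: 8.2
position: [0.5943, -0.0404, 0.1999]
ee_rot: [0.004, 0.707, 0.707, 0.003]
contact_force: [0.3, 0.6, 0.1]
width: 0.0512
gripper_force: 0.0
```

Request:
{"method": "servo_tool", "body": {
  "increments": [
    [0,-2.0,0,0,0,0,-0.2],
    [0,-2,0,0,0,0,-0.2],
    [0,-2,0,0,0,0,-0.2],
    [0,-2,0,0,0,0,-0.2],
    [0,-1.6,0,0,0,0,-0.2]
  ]
}}

```text
clock: 8.7
position: [0.4939, -0.0398, 0.1942]
ee_rot: [-0.0, 0.707, 0.707, -0.0]
contact_force: [0.4, -0.7, -0.0]
width: 0.0511
gripper_force: 0.0
```

Run:
```python
from h import *
a=optics.get_image('top')[150:290,270:430];b=optics.get_image('side')[120:260,260:420]
cv2.imwrite('pics/c2.png',cv2.resize(cv2.hconcat([a,b])[:,:,::-1],(800,350),interpolation=cv2.INTER_CUBIC))
s=manip.get_state();print(s['position'],s['ee_rot'],s['qpos'])
```

```text
[ 0.49307551 -0.03959728  0.19426039] [-8.43551067e-04  7.07438169e-01  7.06774513e-01 -5.59527442e-04] [-2.20866235e-01  1.87786033e-01  1.74247216e+00 -4.46600498e-05
  1.21335853e+00 -2.19912014e-01]
```

View pics/c2.png

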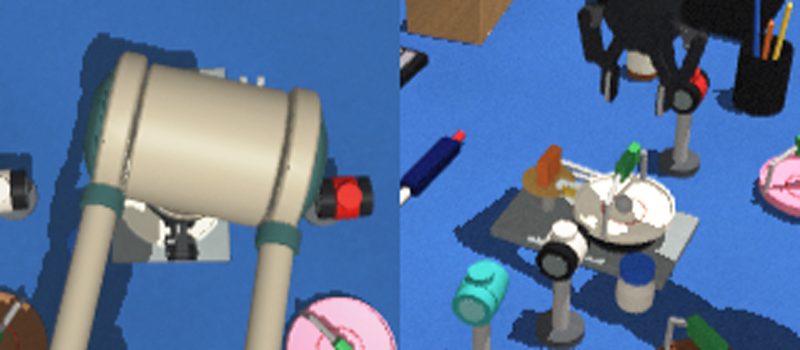

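The latch bar now lies across and the notch faces the tab (side crop about (570,190)). The dish hasn't moved. Next I'll descend onto the green bar.

Request:
{"method": "servo_tool", "body": {
  "increments": [
    [0,0.2,2,0,0,0,-0.2],
    [0,0,2,0,0,0,-0.2],
    [0,0,1,0,0,0,-0.2],
    [0,0,0,0,0,0,-0.2],
    [0,0,0,0,0,0,-0.2]
  ]
}}

```text
clock: 9.3
position: [0.4982, -0.0401, 0.1445]
ee_rot: [0.0, 0.707, 0.707, 0.0]
contact_force: [-0.5, 0.3, -0.0]
width: 0.0511
gripper_force: 0.0
```

Run:
```python
from h import *
s=optics.get_image('side');st=manip.get_state();print(st['position'],st['ee_rot'])
# bar seen from the side, and where expected
h=cv2.cvtColor(s,cv2.COLOR_RGB2HSV)
def cen(lo,hi,roi):
    x0,y0,x1,y1=roi;v,u=np.where(cv2.inRange(h,np.array(lo),np.array(hi))[y0:y1,x0:x1]>0);return len(u),u.mean()+x0,v.mean()+y0
print('green',cen((50,120,60),(80,255,255),(338,165,365,200)),proj('side',(.4957,-.0403,.111)))
print('orange',cen((3,200,120),(17,255,255),(305,165,345,200)),proj('side',(.591,-.0403,.075)))
for k,p in dict(tcp=st['position'],l=st['position']+np.array([.025,0,.0]),r=st['position']-np.array([.025,0,0])).items():print(k,proj('side',p))
b=s[110:240,280:420]
cv2.imwrite('pics/c3.png',cv2.resize(b[:,:,::-1],None,fx=4,fy=4,interpolation=cv2.INTER_CUBIC))
```

```text
[ 0.4983742  -0.04017943  0.1449149 ] [6.18627545e-04 7.07354599e-01 7.06858495e-01 3.95745318e-04]
green (79, np.float64(351.126582278481), np.float64(183.69620253164555)) [349.52260321 184.59174551]
orange (63, np.float64(318.8253968253968), np.float64(186.14285714285714)) [318.31291845 185.68084559]
tcp [349.44061826 174.34295988]
l [341.05452928 171.94582926]
r [357.94201163 176.7730498 ]
```

View pics/c3.png

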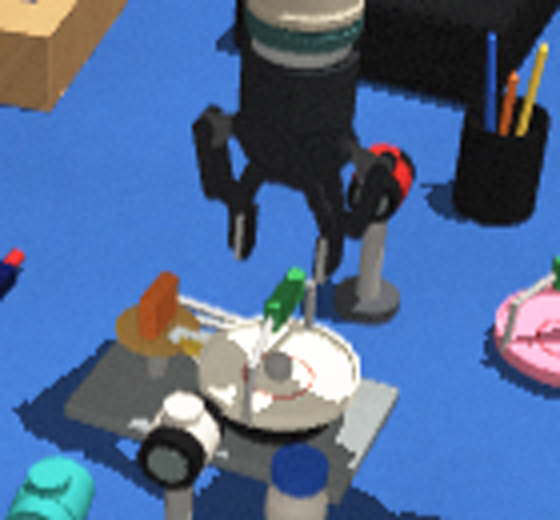

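Request:
{"method": "servo_tool", "body": {
  "increments": [
    [0,-0.3,1.5,0,0,0,-0.2],
    [0,0,1.5,0,0,0,-0.2],
    [0,0,1,0,0,0,-0.2],
    [0,0,0.5,0,0,0,-0.2],
    [0,0,0,0,0,0,-0.2]
  ]
}}

```text
clock: 9.85
position: [0.4945, -0.04, 0.0991]
ee_rot: [-0.0, 0.707, 0.707, -0.0]
contact_force: [0.1, 0.0, 1.2]
width: 0.0513
gripper_force: 0.0
```

Request:
{"method": "servo_tool", "body": {
  "increments": [
    [0,0,0,0,0,0,0.2],
    [0,0,0,0,0,0,0.4],
    [0,0,0,0,0,0,0.5],
    [0,0,0,0,0,0,0.6],
    [0,0,0,0,0,0,0.6]
  ],
  "squeeze": 20
}}

```text
clock: 10.35
position: [0.4945, -0.0401, 0.0995]
ee_rot: [0.0, 0.707, 0.707, 0.0]
contact_force: [0.2, 0.5, 0.0]
width: 0.017
gripper_force: 0.0
```

Request:
{"method": "servo_tool", "body": {
  "increments": [
    [0,0,0,0,0,0,0.65],
    [0,0,0,0,0,0,0.7],
    [0,0,0,0,0,0,0.75],
    [0,0,0,0,0,0,0.85],
    [0,0,0,0,0,0,1]
  ],
  "squeeze": 30
}}

```text
clock: 10.85
position: [0.4947, -0.0401, 0.0994]
ee_rot: [0.0, 0.707, 0.707, 0.0]
contact_force: [0.9, 0.7, 0.3]
width: 0.0117
gripper_force: 30.2
```

Request:
{"method": "servo_tool", "body": {
  "increments": [
    [0,0,0,0,0,0,1],
    [0,0,0,0,0,0,1],
    [0,0,0,0,0,0,1],
    [0,0,0,0,0,0,1],
    [0,0,0,0,0,0,1]
  ],
  "squeeze": 60
}}

```text
clock: 11.35
position: [0.4948, -0.0401, 0.0995]
ee_rot: [0.0, 0.707, 0.707, 0.0]
contact_force: [2.0, 0.2, 2.0]
width: 0.0113
gripper_force: 59.1
```

Request:
{"method": "servo_tool", "body": {
  "increments": [
    [0,0,-0.1,0,0,0,1],
    [0,0,-0.2,0,0,0,1],
    [0,0,-0.3,0,0,0,1],
    [0,0,-0.3,0,0,0,1],
    [0,0,-0.3,0,0,0,1]
  ]
}}

```text
clock: 11.85
position: [0.4942, -0.04, 0.1115]
ee_rot: [-0.0, 0.707, 0.707, -0.0]
contact_force: [-0.7, 0.1, -1.4]
width: 0.0114
gripper_force: 58.5
```

Request:
{"method": "servo_tool", "body": {
  "increments": [
    [0,0,-0.3,0,0,0,1],
    [0,0,-0.3,0,0,0,1],
    [0,0,-0.3,0,0,0,1],
    [0,0,-0.2,0,0,0,1],
    [0,0,-0.1,0,0,0,1]
  ]
}}

```text
clock: 12.35
position: [0.4945, -0.0401, 0.1236]
ee_rot: [0.0, 0.707, 0.707, 0.0]
contact_force: [0.3, 1.0, -1.7]
width: 0.0113
gripper_force: 58.5
```

Run:
```python
from h import *
s=optics.get_image('side');t=optics.get_image('top');print(manip.get_state()['position'])
b=np.hstack([s[110:250,280:420],t[150:290,270:410]])
cv2.imwrite('pics/c4.png',cv2.resize(b[:,:,::-1],(800,400),interpolation=cv2.INTER_CUBIC))
```

```text
[ 0.49448883 -0.04007366  0.12344965]
```

View pics/c4.png

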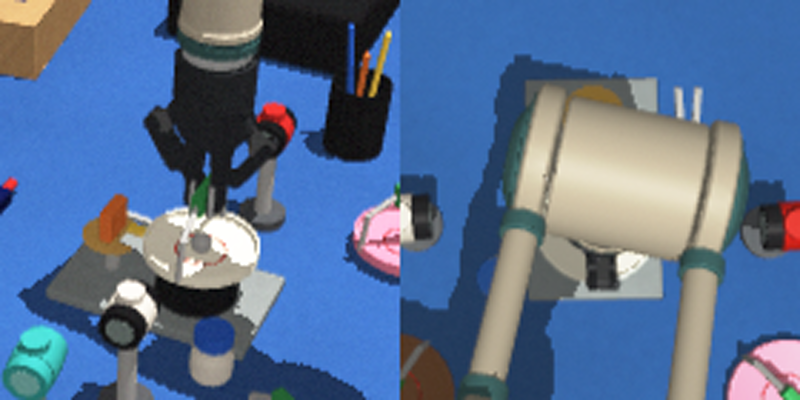

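The dish is level with the ball centred (crop (200,242)), and the tab is above the notch. Next I'll lift it another 4.6 cm and turn it about 94° towards the red lens.

Request:
{"method": "servo_tool", "body": {
  "increments": [
    [0,0,-0.2,0,0,0,1],
    [0,0,-0.4,0,0,0,1],
    [0,0,-0.5,0,0,0,1],
    [0,0,-0.6,0,0,0,1],
    [0,0,-0.6,0,0,0,1]
  ]
}}

```text
clock: 12.95
position: [0.4945, -0.0401, 0.147]
ee_rot: [0.0, 0.707, 0.707, 0.0]
contact_force: [0.5, 0.0, -1.1]
width: 0.011
gripper_force: 58.5
```

Request:
{"method": "servo_tool", "body": {
  "increments": [
    [0,0,-0.6,0,0,0,1],
    [0,0,-0.6,0,0,0,1],
    [0,0,-0.5,0,0,0,1],
    [0,0,-0.4,0,0,0,1],
    [0,0,-0.2,0,0,0,1]
  ]
}}

```text
clock: 13.45
position: [0.4946, -0.0401, 0.1698]
ee_rot: [0.0, 0.707, 0.707, 0.0]
contact_force: [-0.2, -0.5, -1.3]
width: 0.0113
gripper_force: 58.5
```

Request:
{"method": "servo_tool", "body": {
  "increments": [
    [0,0,0,0,0,1,1],
    [0,0,0,0,0,2,1],
    [0,0,0,0,0,3,1],
    [0,0,0,0,0,4,1],
    [0,0,0,0,0,5,1]
  ]
}}

```text
clock: 13.95
position: [0.4941, -0.04, 0.1689]
ee_rot: [-0.0, 0.795, 0.607, -0.0]
contact_force: [-0.4, 1.0, -2.0]
width: 0.0109
gripper_force: 58.5
```

Request:
{"method": "servo_tool", "body": {
  "increments": [
    [0,0,0,0,0,5,1],
    [0,0,0,0,0,5,1],
    [0,0,0,0,0,5,1],
    [0,0,0,0,0,5,1],
    [0,0,0,0,0,5,1]
  ]
}}

```text
clock: 14.45
position: [0.4941, -0.04, 0.1689]
ee_rot: [-0.0, 0.907, 0.42, -0.0]
contact_force: [-0.4, -0.1, -2.2]
width: 0.0113
gripper_force: 58.5
```

Request:
{"method": "servo_tool", "body": {
  "increments": [
    [0,0,0,0,0,5,1],
    [0,0,0,0,0,5,1],
    [0,0,0,0,0,5,1],
    [0,0,0,0,0,5,1],
    [0,0,0,0,0,5,1]
  ]
}}

```text
clock: 14.95
position: [0.4942, -0.04, 0.1689]
ee_rot: [-0.0, 0.977, 0.214, -0.0]
contact_force: [-0.6, -0.8, -1.4]
width: 0.0112
gripper_force: 58.5
```

Request:
{"method": "servo_tool", "body": {
  "increments": [
    [0,0,0,0,0,5,1],
    [0,0,0,0,0,5,1],
    [0,0,0,0,0,4,1],
    [0,0,0,0,0,4,1],
    [0,0,0,0,0,4,1]
  ]
}}

```text
clock: 15.45
position: [0.4942, -0.04, 0.1689]
ee_rot: [-0.0, 1.0, 0.024, -0.0]
contact_force: [-1.2, -0.6, -2.8]
width: 0.0112
gripper_force: 58.5
```

Request:
{"method": "servo_tool", "body": {
  "increments": [
    [0,0,0,0,0,3,1],
    [0,0,0,0,0,2,1],
    [0,0,0,0,0,1,1],
    [0,0,0,0,0,1,1],
    [0,0,0,0,0,0,1]
  ]
}}

```text
clock: 15.95
position: [0.4943, -0.04, 0.1692]
ee_rot: [0.0, 0.999, -0.035, -0.0]
contact_force: [-0.3, 0.3, -1.6]
width: 0.0109
gripper_force: 58.5
```

Run:
```python
from h import *
np.set_printoptions(precision=4,suppress=True)
s=optics.get_image('side');t=optics.get_image('top');st=manip.get_state();print(st['position'],st['ee_rot'],st['qd'])
for k,z in dict(dish_tab=.115,red_reader_lens=.115,dish_center=.112,ball_center=.123).items():
  for c in('top','side'):
    for r in finder.tip_of(k,c)[:3]: print(k,c,round(r['p'],2),np.array(r['at']),at(c,r['at'],z))
b=np.hstack([s[100:240,280:420],t[150:290,290:430]])
cv2.imwrite('pics/c5.png',cv2.resize(b[:,:,::-1],(800,400),interpolation=cv2.INTER_CUBIC))
```

```text
[ 0.4944 -0.0401  0.1692] [ 0.0001  0.9994 -0.0352 -0.    ] [ 0.0007 -0.0007 -0.0004  0.0009 -0.0005  0.0018]
dish_tab top 0.91 [287.2 302.1] [0.3083 0.0887 0.115 ]
dish_tab top 0.9 [387.5 306.8] [ 0.2957 -0.1561  0.115 ]
dish_tab side 0.81 [403.9 262.2] [0.2723 0.1832 0.115 ]
dish_tab side 0.72 [365.  170.3] [ 0.4807 -0.1213  0.115 ]
dish_tab side 0.59 [435.4 213.4] [ 0.2501 -0.0207  0.115 ]
red_reader_lens top 0.7 [408.1 231.6] [ 0.4782 -0.2127  0.115 ]
red_reader_lens top 0.5 [459.5 186.6] [ 0.59   -0.3456  0.115 ]
red_reader_lens side 0.91 [375.6 154.8] [ 0.4818 -0.2157  0.115 ]
red_reader_lens side 0.61 [370.9 186.2] [ 0.4384 -0.0555  0.115 ]
dish_center top 0.84 [336.7 227.6] [ 0.4899 -0.0354  0.112 ]
dish_center top 0.84 [404.8 291.9] [ 0.3307 -0.2     0.112 ]
dish_center top 0.79 [264.3 288.8] [0.3404 0.1457 0.112 ]
dish_center side 0.87 [379.8 276.7] [0.3072 0.2462 0.112 ]
dish_center side 0.62 [422.8 195.3] [ 0.2997 -0.0854  0.112 ]
dish_center side 0.58 [350.2 185.4] [ 0.4921 -0.0363  0.112 ]
ball_center side 0.38 [349.8 183.1] [ 0.4921 -0.0314  0.123 ]
ball_center side 0.15 [325.3 250.8] [0.4418 0.2382 0.123 ]
```

View pics/c5.png

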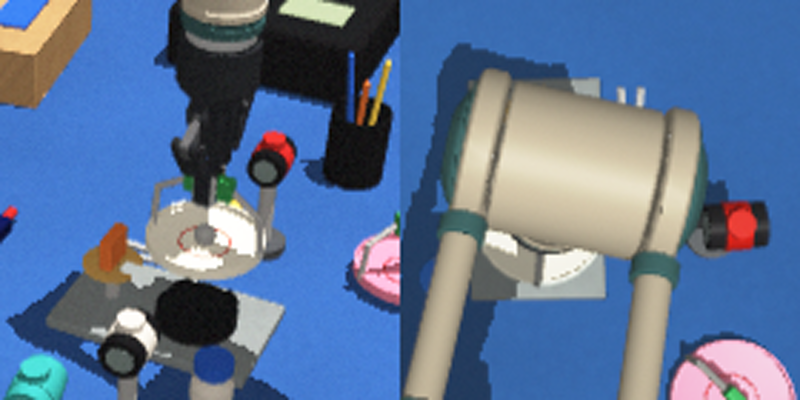

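Ball is centred (crop (206,235)), the dish is level and the tab points at the red lens. TCP height puts the tab at about 0.115 m, and the latch is still open, so I'm handing in.

```bash
python3 -c "
from rig import manip
print(manip.sign_off())"
```

```text
the job is handed in; nothing more can be done
None
```

I opened the latch, lifted the dish and turned its tab to the red-banded reader, then handed in at about 16 s with the dish held still and level and the ball centred; no verdict came back.

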